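Check the bangle stand's bore with the plug gauge

TASK

Check the bore in the head of the wooden bangle stand with the double-ended plug gauge: slide the slim go end fully home, until the handle's shoulder meets the wood, draw it out, then press the nose of the thick no-go end gently but squarely into the mouth of the bore and hold it there a moment to confirm that it refuses to go in. Then lay the gauge back in the two notches of its rest and let go. The head sits a few millimetres off its post, so feel your way in without forcing it (a push of 5 to 10 N is plenty), and leave the other things on the shelf alone.

Things in the scene. Friction and masses are not known exactly. Their poses are not given: they have to be found in the camera images.
- gauge: double-ended plug gauge, 145 mm long, 0.1 to 0.2 kg, lying level in its rest. Origin on its axis at the middle of the handle; its y axis runs along it towards the go end. Handle: light wood, 26 mm in diameter, 80 mm long (y -40 to +40 mm), with a steel end sticking out of each side
- go_tip (a point): centre of the nose of the go end (the slimmer and longer one: 18.5 mm in diameter, 40 mm long, its last 2.5 mm tapered to a flat nose 15 mm across), at y = +80 mm of the gauge. It comes out 4 mm beyond the far face when the go end is home
- go_shoulder (a point): centre of the flat handle end (26 mm across) from which the go end sticks out, 40 mm from the gauge's origin; it meets the wood when the go end is fully home
- nogo_tip (a point): centre of the nose of the no-go end (the thicker and shorter one: 24 mm in diameter, 25 mm long, its last 8 mm tapered to a flat nose of 10 mm), at y = -65 mm of the gauge. Pressed into the middle of the bore's mouth, the nose enters 5 to 6 mm and then stops
- stand: bangle stand of dark turned wood, screwed to the shelf: foot 96 mm across, thin post, light wooden head block 54 mm (x) by 36 mm (y) by 50 mm (z) with a level round bore, 20 mm in diameter, straight through along y, open at both faces (y = -18 and +18 mm): either side may be used. Origin at the centre of the foot's underside on the shelf, z up; the head is parallel to these axes and does not yield
- bore (a point): where the middle of the bore should be by the drawing: 110 mm above the stand's origin, halfway between the faces, head's top 25 mm higher. The real head, bore included, sits off this point by up to 5.5 mm either way along the stand's x and up to 4.5 mm either way in height; the readings do not show that: search by feel. The go nose drops in when within 2 mm of the bore's axis
- rest: fixed wooden rest of the gauge: foot 50 (x) by 80 mm (y), 8 mm thick, two V notches 8 mm thick at y = -29 and +29 mm that carry the handle, free for fingers between. Origin at the centre of its underside on the shelf; the gauge lies along its y axis, its own axis 42 mm above the origin, either way round. The notches' arms end 1 mm below that axis, 20 mm to either side
- bin: bystander: small blue plastic bin with a tilted front, 100 by 90 mm, 55 mm high; origin at the centre of its underside
- jar: bystander: empty glass jar, 68 mm across, 58 mm high; origin at the centre of its underside
- comb: bystander: flat fine-tooth steel comb, 130 mm (y) by 30 mm, 4 mm thick; origin at the centre of its underside
- band: bystander: white plastic hair band, an open hoop about 125 mm across, 8 mm thick, lying flat; origin at the hoop's centre, on the shelf. The shelf is a plank whose top is 50 mm above the work surface

How it is judged:
By the outcome, as a careful person would: the job done as asked, in the order asked, and still so for the second after the job is handed in, with the robot touching nothing.
It also fails if it takes over 72 s, if anything falls off the work surface, if the arm or the gripper's body presses on something with over 40 N, if the wrist force passes 120 N, or if a joint passes its speed limit or range.

ROBOT

A 6-joint arm with a two-finger parallel gripper is mounted at the origin on the work surface. World frame = base frame: x ahead of the robot, y to its left, z up, the work surface at z = 0. Lengths are in m, angles in rad, forces in N, time in s.
With the tool pointing down it reaches from about 0.425 to 0.95 m from the base axis. Payload 3.5 kg.
Tool frame: the origin (TCP) lies midway between the tips of the shut fingers; the grasp point (between the pads) lies grasp_offset behind it (grasp_offset is the distance from the TCP to the grasp point, in m); z points along the fingers, y is the direction in which the jaws open and shut (so a half turn about z gives the same grasp; the last joint's range is limited). The gripper opens to 85 mm and grips with 20 to 120 N. Pads are 22 mm wide; open, the fingers measure 114 mm over their backs; the gripper's body (76 mm by 85 mm) begins 54 mm behind the grasp point. The pads swing forward as they close: fully open they stand 13 mm farther back than shut.
Start: joints at [-1.296, 0.286, 1.577, -0, 1.279, -0.15], TCP at [0.278, -0.615, 0.231] pointing down, gripper open.
Joint ranges: [-2.77, 2.77], [-0.9, 2.22], [0.21, 2.48], [-1.53, 4.67], [0.24, 2.81], [-2.84, 2.84]. Speed limits (rad/s): [2.79, 2.79, 3.14, 3.14, 3.14, 3.14].

INTERFACE

Orientations are given as a unit quaternion [x, y, z, w].
In Python, from plant import * gives the robot as it stands.
- The arm moves only by the tool jog_arm, never from a script. Its argument "targets" is text: rows parted by semicolons, each of 7 numbers parted by spaces: the shift along the world's x, y, z in mm, then the turn, a rotation vector about the world's x, y, z in degrees, then the gripper's target within -1 to 1 (fully open at 1, half-way at 0, shut at -1). A call has 1 to 10 rows; each row shifts and turns the pose as measured when the row begins; what a row does not reach is not made up. A row lasts 1/12 s, in which the tool goes at most 41.7 mm and 7.16 degrees, less where a joint would pass 70% of its speed; a pose out of reach is approached as far as the arm can. A call with a gripper value outside its range is refused whole. The fingers move at their own pace and stop on an object; "force" is the grip in N (left out, the last holds). Time passes only in rows, so rows that do not move let the fingers close. It gives the time, the measured TCP pose, the force and the opening at its end, in the units of the state.
- get_state(): the state, without advancing time (a new reading comes with each control period).
- read_camera(name): name is "side" or "top"; returns a dict with "pixels" (400x640x3 uint8, blue, green, red), "mtx" (3x3 intrinsics, pixels), "world_from_camera" (4x4, takes a point from camera to world coordinates). Camera axes: x right, y up, looking along -z (the intrinsics and any distortion apply to the point x, -y, -z); pixel columns grow to the right and rows downward; lengths in m; the calibration is good to about 2 mm. A picture is of the moment at which its call begins. There is no depth.
- sign_off(): hands the job in, once; it reports no verdict.
Trained networks look in a picture, given as the dict that the camera call returned (one of the last four; its "shot" number tells which), for a name from the list of things; names that differ only in an ending like _2 or _b are one class to them, and where a whole thing is asked for, a point or a joint stands for the part that bears it (a point fixed in the world has none). Each returns a list of dicts, best first, with "p" (0 to 1); they miss things now and then, are a little off and sometimes report something else, mostly with a low value. They report only what shows in the picture. A call takes as long as a camera call.
- spot_in(target, picture): "uv" ([column, row] in pixels, amid what is visible of it).
- silhouettes(target, picture): "mask" (400x640 bool, what is visible of it) and "uv" ([column, row] in pixels, amid what is visible of it).
- mark_of(target, picture): "uv" ([column, row] in pixels: a listed point, or the origin of a listed thing).
The state is a dict: "time": time; "qpos": joint angles; "dq": joint speeds; "joint_efforts": joint torques, N m; "eef_pos": TCP position; "tcp_rot": TCP orientation; "contact_force": force on the tool from outside, world axes, zero at the start; "wrist_torque": the same for the moment, N m; "opening": opening from 0.0 (shut) to 1.0 (fully open).
Only numpy, scipy, OpenCV 4.12 (cv2) and the standard library are available. Lean on these libraries where they do the work, as an engineer would, in place of code of your own. Each camera call takes 0.05 s, during which the arm holds its last target.

## Working session

There is one attempt and no reset: what is moved stays moved. The work goes in short steps, Python scripts to look and compute and a tool call to move; the robot and the scene stay as the last step left them, time stands still between calls to the robot, and variables do not carry over. Pictures are saved under pics/ and viewed, and the job is handed in when it is done.

Besides the shell and the picture viewer there is one more tool, called after "Call:" by a JSON object that holds its "api" and its "payload". jog_arm: Moves the arm, as the interface text tells. Its arguments: {"type":"object","properties":{"targets":{"type":"string"},"force":{"type":"number"}},"required":["targets"]}

```bash
ls; mkdir -p pics
python3 - <<'E'
from plant import *
import cv2,pickle
s=get_state();print(s)
try: print(grasp_offset)
except Exception as e: print(e)
P={}
for n in("side","top"):
    p=read_camera(n);P[n]=p;cv2.imwrite(f"pics/{n}0.png",p["pixels"])
    print(n,p["mtx"].tolist(),p["world_from_camera"].tolist(),p.keys())
    for t in["gauge","go_tip","nogo_tip","go_shoulder","stand","bore","rest","bin","jar","comb","band"]:
        print(t,[( [round(float(v)) for v in r["uv"]],round(r["p"],2)) for r in mark_of(t,p)[:3]])
pickle.dump(P,open("p0.pkl","wb"))
print(get_state()["time"])
E
```

```text
pics
{'time': 0.0, 'qpos': array([-1.29601510e+00,  2.87169025e-01,  1.57815083e+00,  7.51135742e-06,
        1.27860313e+00, -1.50007043e-01]), 'dq': array([ 1.32310842e-05, -4.74361619e-04, -6.05620693e-05,  3.18355778e-04,
       -5.08688246e-04, -2.84762822e-04]), 'joint_efforts': array([-1.45346425e-03, -4.05988276e+01, -2.92625874e+01, -2.70280798e-04,
        5.82113615e-03,  3.81891979e-06]), 'eef_pos': array([ 0.27803327, -0.61437005,  0.22995911]), 'tcp_rot': array([ 9.77528596e-01,  2.10799635e-01, -6.90560653e-05, -1.16312540e-03]), 'contact_force': array([ 0.80889765, -0.12383218,  1.05493741]), 'wrist_torque': array([-0.03540779, -0.00561116,  0.0224751 ]), 'opening': 0.9962348824216468}
0.0187
side [[450.52286192954045, 0.0, 324.06376563736177], [0.0, 450.52286192954045, 203.86481170426893], [0.0, 0.0, 1.0]] [[-0.8719252949722844, 0.30079682128718543, -0.3863515915471553, -0.008416990309728794], [-0.48958525947782305, -0.5472681131877887, 0.6788253722349442, 0.9379294075987618], [-0.0072493923557492455, 0.7810370571179084, 0.6244426008201792, 0.9901791999724564], [0.0,
[... 474 characters left out ...]
381670803825, 201.0900942256984], [0.0, 0.0, 1.0]] [[-0.012942597550515564, 0.9972010876076222, -0.07363749074228988, 0.4564597941319154], [-0.9999115718941306, -0.012682338303290207, 0.004000835833901588, 0.004293635721361637], [0.0030557422755070817, 0.07368276032652644, 0.9972770494049329, 1.227554012681237], [0.0, 0.0, 0.0, 1.0]] dict_keys(['pixels', 'mtx', 'world_from_camera', 'shot'])
gauge [([387, 217], 0.74)]
go_tip [([405, 191], 0.79)]
nogo_tip [([373, 237], 0.82)]
go_shoulder [([394, 200], 0.62)]
stand [([259, 195], 0.88), ([376, 236], 0.21)]
bore [([256, 190], 0.76)]
rest [([386, 215], 0.62), ([254, 193], 0.43)]
bin [([476, 180], 0.91)]
jar [([156, 186], 0.86)]
comb []
band []
1.2
```

View pics/side0.png

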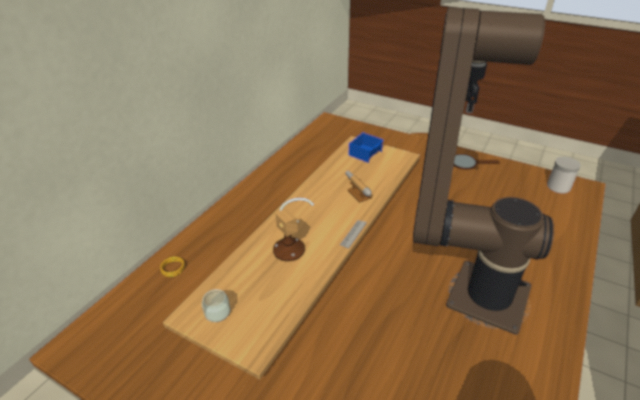

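View pics/top0.png

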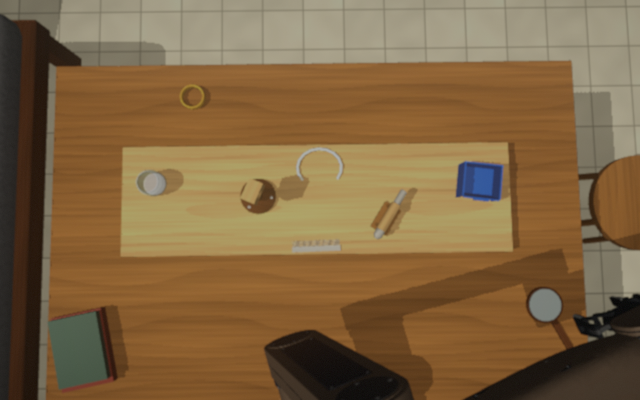

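Run:
```python
import cv2,pickle,numpy as np
P=pickle.load(open("p0.pkl","rb"))
t=P["top"]["pixels"];s=P["side"]["pixels"]
z=lambda im,x,y,w,h,k:cv2.resize(im[y:y+h,x:x+w],None,fx=k,fy=k,interpolation=cv2.INTER_CUBIC)
a=np.hstack([z(t,230,165,60,60,6),z(t,360,180,60,60,6)])
b=np.hstack([z(s,260,205,60,60,6),z(s,330,160,60,60,6)])
cv2.imwrite("pics/z0.png",cv2.resize(np.vstack([a,b]),(600,600)))
```

```text
(no output)
```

View pics/z0.png

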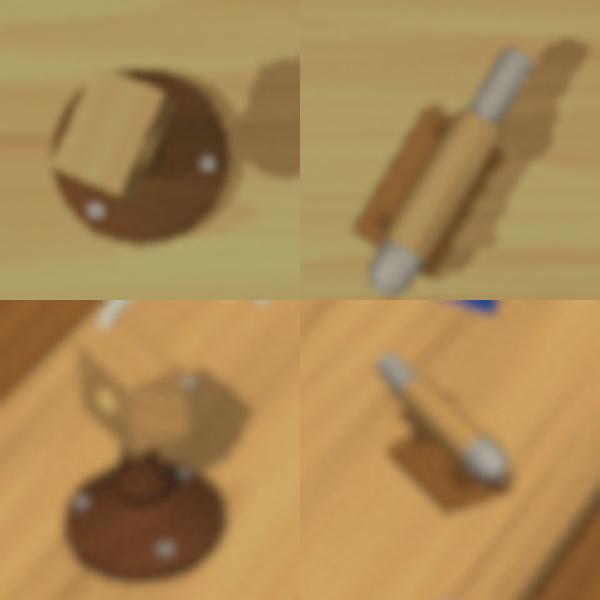

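```bash
cat > h.py <<'E'
import numpy as np,cv2,pickle
def proj(p,X):
    X=np.atleast_2d(X);T=np.linalg.inv(p["world_from_camera"])
    c=X@T[:3,:3].T+T[:3,3]; K=p["mtx"]
    return np.c_[K[0,0]*c[:,0]/-c[:,2]+K[0,2],K[1,1]*-c[:,1]/-c[:,2]+K[1,2]]
def unproj(p,uv,z):
    K=p["mtx"];T=p["world_from_camera"];uv=np.atleast_2d(uv).astype(float)
    d=np.c_[(uv[:,0]-K[0,2])/K[0,0],-(uv[:,1]-K[1,2])/K[1,1],-np.ones(len(uv))]@T[:3,:3].T
    return T[:3,3]+d*((z-T[2,3])/d[:,2])[:,None]
E
python3 - <<'E'
from plant import *
from h import *
P={}
for n in("side","top"):
    p=read_camera(n);P[n]=p
    for t in["gauge","stand","rest","bin","jar","comb","band","bore"]:
        r=silhouettes(t,p)
        if r: p["m_"+t]=r[0]["mask"];print(n,t,r[0]["p"],r[0]["mask"].sum(),r[0]["uv"])
    for t in ["gauge","go_tip","nogo_tip","go_shoulder","bore","stand","rest"]:
        r=mark_of(t,p)
        if r: p["k_"+t]=r[0]["uv"]
        z={"stand":.05,"rest":.05,"bore":.16}.get(t,.092)
        if r: print(n,t,np.round(r[0]["uv"],2),unproj(p,r[0]["uv"],z).round(4))
    z=lambda im,x,y,w,h,k:cv2.resize(im[y:y+h,x:x+w],None,fx=k,fy=k,interpolation=cv2.INTER_CUBIC)
pickle.dump(P,open("p1.pkl","wb"))
t=P["top"];s=P["side"]
cv2.imwrite("pics/z1.png",np.hstack([z(t["pixels"],236,172,44,44,9),z(s["pixels"],268,205,44,60,9)[:396]]))
cv2.imwrite("pics/z1m.png",np.hstack([z(t["m_stand"].astype(np.uint8)*255,236,172,44,44,9),z(s["m_stand"].astype(np.uint8)*255,268,205,44,44,9)]))
E
```

```text
side gauge 0.52 244 [360.0, 183.5]
side stand 0.78 1112 [288.1, 235.5]
side rest 0.55 167 [356.5, 193.4]
side bin 0.64 711 [365.6, 142.9]
side jar 0.85 719 [216.4, 307.7]
side comb 0.71 251 [353.4, 234.1]
side band 0.47 9 [299.9, 199.5]
side bore 0.61 980 [289.9, 239.8]
side gauge [359.1 181. ] [[ 0.5038 -0.2047  0.092 ]]
side go_tip [347.3 173.7] [[ 0.5587 -0.2241  0.092 ]]
side nogo_tip [372.7 197.4] [[ 0.4254 -0.1439  0.092 ]]
side go_shoulder [356.6 177.3] [[ 0.5208 -0.2202  0.092 ]]
side bore [284.9 223.4] [[0.5585 0.1647 0.16  ]]
side stand [289.7 245.2] [[0.5664 0.1387 0.05  ]]
top gauge 0.89 521 [387.7, 215.4]
top stand 0.72 975 [261.0, 197.3]
top rest 0.74 169 [383.5, 214.6]
top bin 0.9 1668 [479.1, 179.0]
top jar 0.87 670 [150.4, 183.5]
top comb 0.78 347 [315.9, 247.7]
top band 0.59 264 [317.4, 151.5]
top bore 0.72 1026 [258.7, 194.0]
top gauge [386.8 215.9] [[ 0.4991 -0.1846  0.092 ]]
top go_tip [406.2 189.1] [[ 0.5689 -0.2373  0.092 ]]
top nogo_tip [376.2 239.8] [[ 0.4372 -0.1554  0.092 ]]
top go_shoulder [395.7 205.1] [[ 0.5271 -0.2086  0.092 ]]
top bore [256.4 191.7] [[0.5604 0.1471 0.16  ]]
top stand [255.9 196.8] [[0.5572 0.1632 0.05  ]]
top rest [384.6 216.8] [[ 0.4983 -0.1855  0.05  ]]
```

View pics/z1.png

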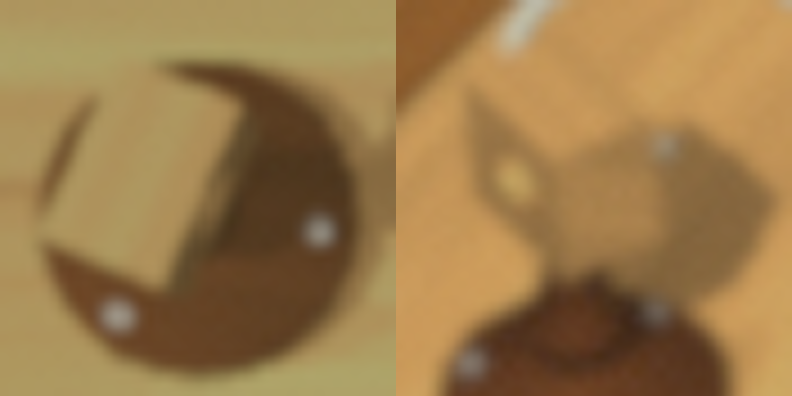

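View pics/z1m.png

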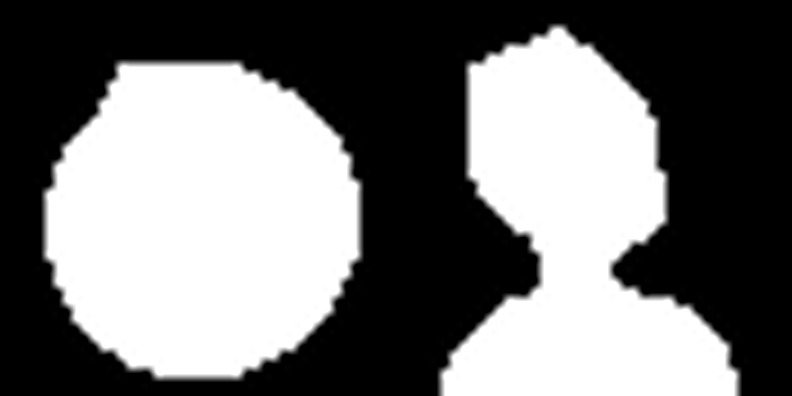

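```bash
cat > edge.py <<'E'
from h import *
from scipy.ndimage import map_coordinates,gaussian_filter1d
def edge(im,a,b,n=25,r=2.5,lo=.12,hi=.88,sgn=0):
    g=im.astype(float)@np.array([.2,.4,.4]) if im.ndim==3 else im
    a=np.array(a,float);b=np.array(b,float);d=(b-a)/np.linalg.norm(b-a);nn=np.array([-d[1],d[0]])
    ts=np.linspace(lo,hi,n);o=np.arange(-r,r+.01,.1);pts=[]
    for t in ts:
        c=a+(b-a)*t;q=c+o[:,None]*nn
        f=map_coordinates(g,[q[:,1],q[:,0]],order=3)
        df=gaussian_filter1d(f,3,order=1);df=df*sgn if sgn else abs(df)
        w=np.clip(df,0,None)**2*np.exp(-(o/1.5)**2)
        k=np.argmax(w); m=abs(o-o[k])<.8
        pts.append(c+nn*(w[m]@o[m]/w[m].sum()))
    pts=np.array(pts)
    l=cv2.fitLine(pts.astype(np.float32),cv2.DIST_HUBER,0,.01,.01).ravel()
    res=(pts-l[2:])@np.array([-l[1],l[0]])
    return l,res.std()
E
python3 - <<'E'
from edge import *
P=pickle.load(open("p1.pkl","rb"));p=P["top"]
o=np.array([236,172])-.5+.5/9
q=lambda x,y:o+np.array([x,y])/9
E={"bottom":(q(42,240),q(165,293)),"right":(q(165,290),q(245,105)),"top":(q(170,68),q(245,105)),"left":(q(42,235),q(98,95))}
L={}
for k,(a,b) in E.items():
    l,s=edge(p["pixels"],a,b);L[k]=l
    X=unproj(p,[l[2:]-5*l[:2],l[2:]+5*l[:2]],.185);d=X[1]-X[0]
    print(k,"rms px",s.round(2),"world dir deg",np.degrees(np.arctan2(d[1],d[0])).round(2),X.mean(0).round(4))
def ix(k,m):
    a,b=L[k],L[m];t=np.linalg.solve(np.c_[a[:2],-b[:2]],b[2:]-a[2:]);return a[2:]+t[0]*a[:2]
C=[ix("left","bottom"),ix("bottom","right"),ix("right","top"),ix("top","left")]
X=unproj(p,C,.185);print(X.round(4),np.linalg.norm(np.roll(X,-1,0)-X,axis=1).round(4),X.mean(0))
# gauge top axis
m=p["m_gauge"];v,u=np.nonzero(m);W=unproj(p,np.c_[u,v],.092)[:,:2];c=W.mean(0);w,V=np.linalg.eigh(np.cov((W-c).T));d=V[:,1];print(c,np.degrees(np.arctan2(d[1],d[0])),((W-c)@d).min(),((W-c)@d).max(),((W-c)@V[:,0]).min(),((W-c)@V[:,0]).max())
# foot circle
cnt=max(cv2.findContours(p["m_stand"].astype(np.uint8),0,2)[0],key=len)[:,0].astype(float)
for z in(.05,.056):
    w=unproj(p,cnt,z)[:,:2]
    print(z,cv2.minEnclosingCircle(w.astype(np.float32)))
E
```

```text
bottom rms px 0.03 world dir deg -114.09 [0.5345 0.1649 0.185 ]
right rms px 0.11 world dir deg -23.97 [0.5532 0.14   0.185 ]
top rms px 0.1 world dir deg -111.88 [0.5837 0.1396 0.185 ]
left rms px 0.1 world dir deg -22.84 [0.5607 0.1764 0.185 ]
[[0.543  0.1838 0.185 ]
 [0.5283 0.151  0.185 ]
 [0.5793 0.1284 0.185 ]
 [0.5931 0.1627 0.185 ]] [0.0359 0.0558 0.037  0.0543] [0.56090059 0.15649445 0.185     ]
[ 0.50032988 -0.19098921] 148.2177419810638 -0.07673236135555375 0.06954554801620058 -0.014119052778020497 0.013972372839575834
0.05 ((0.5613151788711548, 0.15958091616630554), 0.050176169723272324)
0.056 ((0.5607808828353882, 0.15878967940807343), 0.04992100968956947)
```

Run:
```python
from edge import *
P=pickle.load(open("p1.pkl","rb"));s=P["side"];im=s["pixels"]
yaw=np.radians(66);by=np.array([np.cos(yaw),np.sin(yaw),0]);bx=np.array([np.sin(yaw),-np.cos(yaw),0]);z=np.array([0,0,1.])
c0=np.array([.5609,.1575,.16])
def pr(o,k,x0,y0):
    c=c0+o; V=[c+bx*a*27+by*b*18+z*d*25 for a,b,d in[] ]
    vis=im[y0:y0+60,x0:x0+60].copy();vis=cv2.resize(vis,None,fx=k,fy=k,interpolation=cv2.INTER_CUBIC)
    f=lambda X:((proj(s,X)-[x0,y0]+.5)*k-.5)
    def poly(X,col):cv2.polylines(vis,[np.round(f(np.array(X))*8).astype(int)],True,col,1,cv2.LINE_AA,3)
    for b,col in((.018,(0,255,0)),(-.018,(255,0,0))):
        poly([c+bx*a*.027+by*b+z*d*.025 for a,d in((-1,-1),(1,-1),(1,1),(-1,1))],col)
        poly([c+by*b+.01*(bx*np.cos(t)+z*np.sin(t)) for t in np.linspace(0,6.28,40)],col)
    th=np.linspace(0,6.28,60)
    poly([np.array([c0[0],c0[1],.05])+.048*np.array([np.cos(t),np.sin(t),0]) for t in th],(0,0,255))
    return vis
a=pr(np.zeros(3),10,260,200)
cv2.imwrite("pics/ov_side.png",a[:600])
t=P["top"]
s=t;im=t["pixels"];cv2.imwrite("pics/ov_top.png",pr(np.zeros(3),10,230,165))
```

```text
(no output)
```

View pics/ov_side.png

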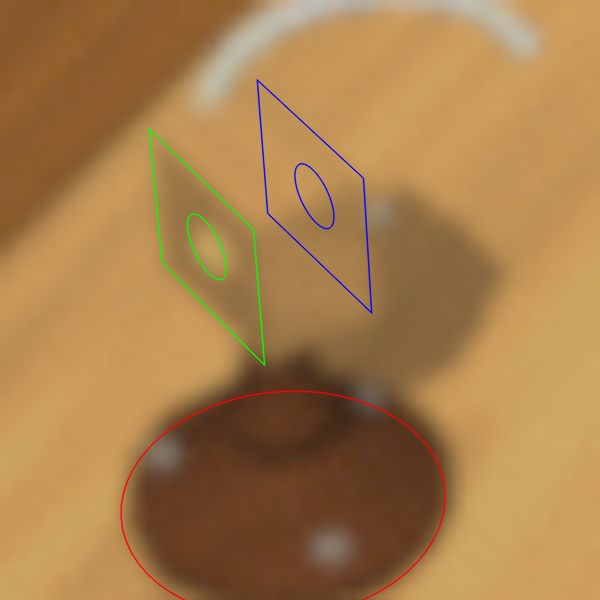

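View pics/ov_top.png

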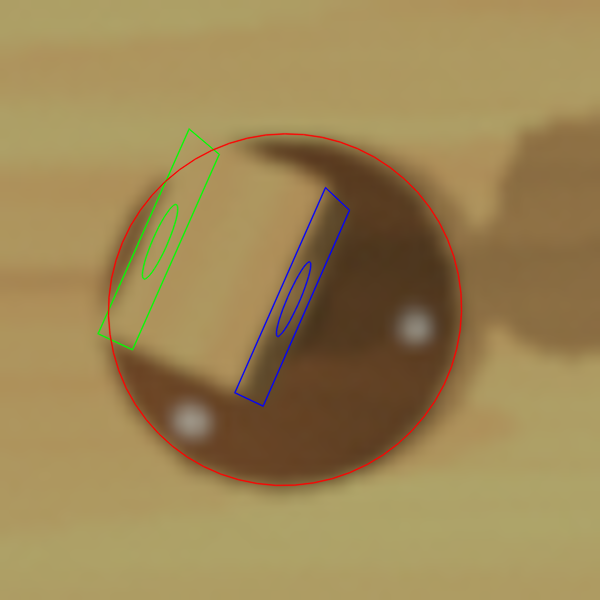

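Call:
{"api": "jog_arm", "payload": {"targets": "18 35 0 0 0 -5.6 1; 18 35 0 0 0 -5.6 1; 18 35 0 0 0 -5.6 1; 18 35 0 0 0 -5.6 1; 18 35 0 0 0 -5.6 1; 18 35 0 0 0 -5.6 1; 18 35 0 0 0 -5.6 1; 18 35 0 0 0 -5.6 1; 18 35 0 0 0 -5.6 1; 18 35 0 0 0 -5.6 1", "force": 80}}

```text
time: 3.63
eef_pos: [0.458, -0.257, 0.2313]
tcp_rot: [0.953, -0.302, 0.0, 0.002]
contact_force: [0.9, 0.0, -0.4]
opening: 0.997
```

Call:
{"api": "jog_arm", "payload": {"targets": "13 23 -20 0 0 1.5 1; 13 23 -30 0 0 1 1; 11 20 -30 0 0 0.5 1; 0 0 0 0 0 0 1"}}

```text
time: 3.97
eef_pos: [0.5003, -0.182, 0.1538]
tcp_rot: [0.962, -0.274, 0.006, 0.003]
contact_force: [-1.3, 0.8, -2.3]
opening: 0.999
```

```bash
cat > st.py <<'E'
from plant import *
import numpy as np
from scipy.spatial.transform import Rotation as R
def show():
    s=get_state();M=R.from_quat(s["tcp_rot"]).as_matrix()
    print("t",round(s["time"],2),"pos",(s["eef_pos"]*1000).round(2),"yawx",np.degrees(np.arctan2(M[1,0],M[0,0])).round(2),"zaxis",(M[:,2]).round(4),"F",s["contact_force"].round(2),"T",s["wrist_torque"].round(2),"op",round(s["opening"],3))
    return s
if __name__=="__main__":show()
E
python3 - <<'E'
from st import *
from h import *
s=show()
for n in ("top","side"):
    p=read_camera(n);cv2.imwrite(f"pics/{n}2.png",cv2.resize(p["pixels"][140:260,300:460] if n=="top" else p["pixels"][110:230,280:440],None,fx=5,fy=5,interpolation=cv2.INTER_CUBIC))
    for X in (s["eef_pos"],[.496,-.188,.092]): print(n,proj(p,X))
E
```

```text
t 3.97 pos [ 500.29 -182.05  153.81] yawx -31.84 zaxis [ 0.0105 -0.0084 -0.9999] F [-1.34  0.81 -2.28] T [0.03 0.04 0.04] op 0.999
top [[389.89639803 214.44430254]]
top [[388.13885885 217.07244357]]
side [[357.82232901 169.53300862]]
side [[359.01830531 184.18445242]]
```

View pics/top2.png

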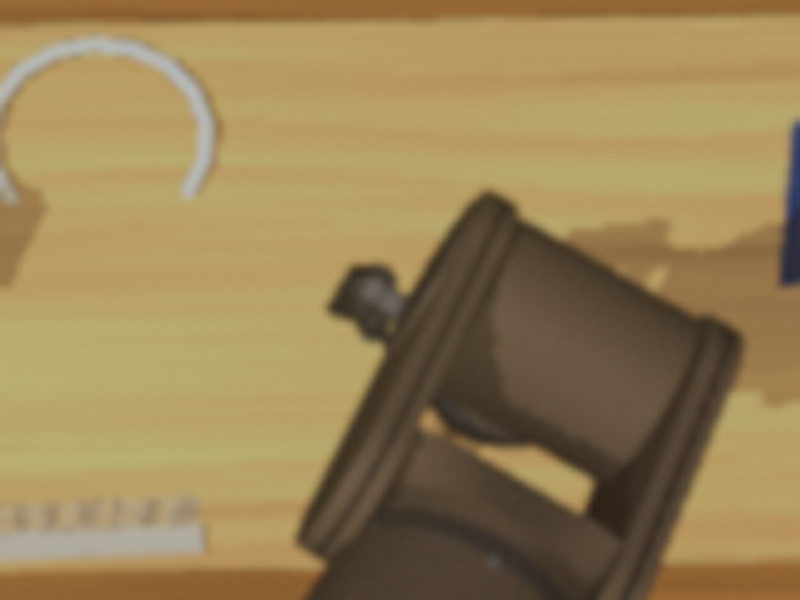

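View pics/side2.png

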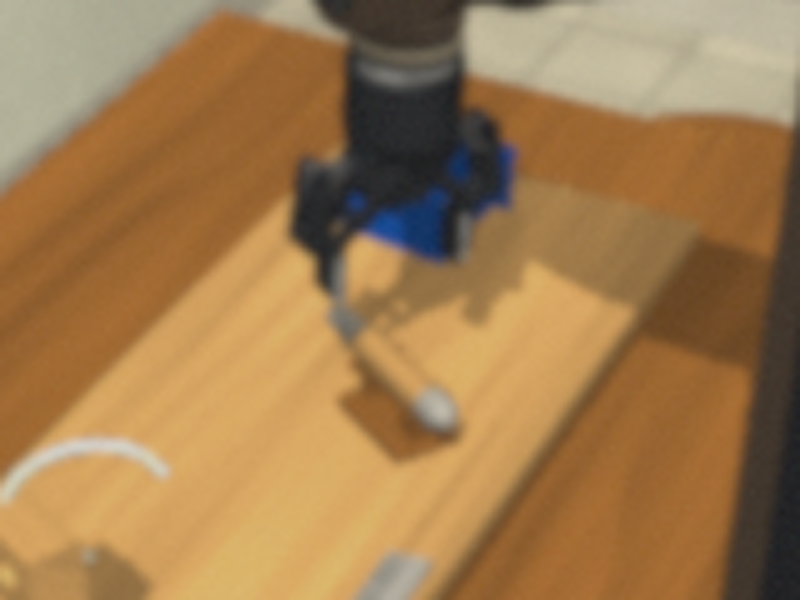

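Call:
{"api": "jog_arm", "payload": {"targets": "-2 -3 -20 0 0 0 1; -1 -2 -20 0 0 0 1; -1 -1 -15 0 0 0 1; 0 0 -8 0 0 0 1; 0 0 -3 0 0 0 1; 0 0 0 0 0 0 1"}}

```text
time: 4.57
eef_pos: [0.5036, -0.2026, 0.1033]
tcp_rot: [0.96, -0.278, 0.021, 0.009]
contact_force: [0.9, 0.6, -0.2]
opening: 0.997
```

```bash
python3 st.py
```

```text
t 4.57 pos [ 503.6  -202.63  103.27] yawx -32.29 zaxis [ 0.0353 -0.0286 -0.999 ] F [ 0.9   0.58 -0.21] T [0.04 0.03 0.03] op 0.997
```

```bash
python3 -c "
from plant import *
s=get_state();print(s['qpos'].round(3),s['dq'].round(3),s['joint_efforts'].round(2))"
```

```text
[-0.567  0.119  2.025 -0.006  0.952  1.571] [-0.018 -0.013 -0.022 -0.002  0.007 -0.002] [ 3.000e-02 -3.000e+01 -2.546e+01 -1.000e-02 -1.500e-01 -0.000e+00]
```

Call:
{"api": "jog_arm", "payload": {"targets": "0 0 0 0 0 0 1; 0 0 0 0 0 0 1"}}

```text
time: 4.73
eef_pos: [0.5048, -0.2045, 0.1059]
tcp_rot: [0.96, -0.279, 0.023, 0.009]
contact_force: [-0.3, 0.3, -0.8]
opening: 1.007
```

```bash
python3 st.py
```

```text
t 4.73 pos [ 504.78 -204.52  105.91] yawx -32.38 zaxis [ 0.0388 -0.031  -0.9988] F [-0.28  0.32 -0.82] T [ 0.03 -0.02 -0.02] op 1.007
```

Call:
{"api": "jog_arm", "payload": {"targets": "-8 16 0 1.8 2.2 0.5 1; 0 0 0 0 0 0 1"}}

```text
time: 4.9
eef_pos: [0.4978, -0.1895, 0.1084]
tcp_rot: [0.961, -0.275, 0.002, -0.0]
contact_force: [0.2, -0.4, 0.0]
opening: 1.001
```

```bash
python3 st.py;python3 -c "
from plant import *
s=get_state();print(s['qpos'].round(3),s['dq'].round(3),s['joint_efforts'].round(2))"
```

```text
t 4.9 pos [ 497.79 -189.51  108.43] yawx -31.93 zaxis [ 3.e-03 -8.e-04 -1.e+00] F [ 0.21 -0.36  0.03] T [ 0.03 -0.04  0.  ] op 1.001
[-5.550e-01  1.110e-01  2.023e+00  1.000e-03  1.005e+00  1.573e+00] [-0.028 -0.004 -0.031 -0.031 -0.074 -0.004] [ 1.000e-02 -3.030e+01 -2.601e+01  5.000e-02  1.800e-01  1.000e-02]
```

Call:
{"api": "jog_arm", "payload": {"targets": "-1 1 -14 0.15 0.2 0 1; -1 1 -12 0.15 0.2 0 1; -1 1 -8 0.15 0.2 0 1; 0 1 -3 0.1 0.1 0 1"}}

```text
time: 5.23
eef_pos: [0.4969, -0.1872, 0.0712]
tcp_rot: [0.961, -0.275, -0.001, -0.001]
contact_force: [-0.8, 0.1, -0.6]
opening: 1.003
```

```bash
python3 st.py;python3 -c "
from plant import *
s=get_state();print(s['qpos'].round(3),s['dq'].round(3),s['joint_efforts'].round(2))"
```

```text
t 5.23 pos [ 496.91 -187.2    71.17] yawx -31.91 zaxis [-0.0021  0.0034 -1.    ] F [-0.84  0.07 -0.61] T [0.03 0.04 0.02] op 1.003
[-5.520e-01  1.670e-01  2.039e+00  2.000e-03  9.380e-01  1.574e+00] [ 0.015  0.075  0.006  0.008 -0.056  0.011] [-1.000e-01 -3.179e+01 -2.502e+01 -0.000e+00 -5.000e-02 -1.000e-02]
```

Call:
{"api": "jog_arm", "payload": {"targets": "0 0 0 0 0 0 -1; 0 0 0 0 0 0 -1; 0 0 0 0 0 0 -1; 0 0 0 0 0 0 -1", "force": 80}}

```text
time: 5.57
eef_pos: [0.4955, -0.1866, 0.068]
tcp_rot: [0.961, -0.275, -0.004, -0.002]
contact_force: [-0.7, -1.3, 0.3]
opening: 0.453
```

```bash
python3 st.py
```

```text
t 5.57 pos [ 495.45 -186.56   67.96] yawx -31.92 zaxis [-0.0066  0.006  -1.    ] F [-0.72 -1.34  0.34] T [-0.03  0.04 -0.05] op 0.453
```

Call:
{"api": "jog_arm", "payload": {"targets": "0.5 -0.5 3 -0.4 -0.4 0 -1; 0 0 0.5 0 0 0 -1; 0 0 0.5 0 0 0 -1"}}

```text
time: 5.82
eef_pos: [0.496, -0.1873, 0.0726]
tcp_rot: [0.961, -0.275, 0.001, 0.001]
contact_force: [-0.6, 0.4, -2.0]
opening: 0.283
```

```bash
python3 st.py
```

```text
t 5.82 pos [ 496.04 -187.3    72.57] yawx -31.92 zaxis [ 0.0013 -0.0021 -1.    ] F [-0.65  0.36 -2.04] T [-0.02  0.04 -0.04] op 0.283
```

Call:
{"api": "jog_arm", "payload": {"targets": "0 0 0 0 0 0 -1; 0 0 0 0 0 0 -1; 0 0 5 0 0 0 -1; 0 0 12 0 0 0 -1; 0 0 15 0 0 0 -1; 0 0 10 0 0 0 -1"}}

```text
time: 6.32
eef_pos: [0.494, -0.186, 0.1152]
tcp_rot: [0.961, -0.275, -0.002, -0.0]
contact_force: [0.8, -0.4, -0.8]
opening: 0.281
```

Run:
```python
from st import *
from h import *
s=show()
for n in ("top","side"):
    p=read_camera(n);cv2.imwrite(f"pics/{n}3.png",cv2.resize(p["pixels"][140:260,300:460] if n=="top" else p["pixels"][110:230,280:440],None,fx=5,fy=5,interpolation=cv2.INTER_CUBIC))
```

```text
t 6.32 pos [ 494.04 -186.01  115.21] yawx -31.92 zaxis [-0.0036  0.0011 -1.    ] F [ 0.77 -0.41 -0.75] T [ 0.   -0.04 -0.03] op 0.281
```

View pics/side3.png

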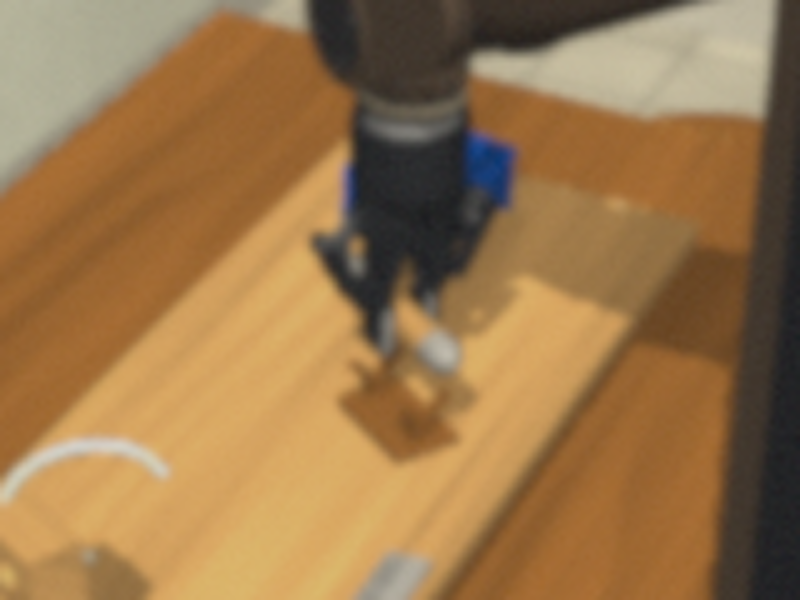

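Call:
{"api": "jog_arm", "payload": {"targets": "2 17 2.5 0 0 7 -1; 2 17 2.5 0 0 7 -1; 2 17 2.5 0 0 7 -1; 2 17 2.5 0 0 7 -1; 2 17 2.5 0 0 7 -1; 2 17 2.5 0 0 7 -1; 2 17 2.5 0 0 7 -1; 2 17 2.5 0 0 7 -1; 2 17 2.5 0 0 7 -1; 2 17 2.5 0 0 7 -1"}}

```text
time: 7.25
eef_pos: [0.5137, -0.0125, 0.1413]
tcp_rot: [0.941, 0.34, 0.001, 0.0]
contact_force: [0.5, -0.2, -1.3]
opening: 0.282
```

```bash
python3 st.py
```

```text
t 7.25 pos [513.7  -12.47 141.32] yawx 39.7 zaxis [ 1.2e-03  1.0e-04 -1.0e+00] F [ 0.54 -0.17 -1.35] T [0.04 0.02 0.05] op 0.282
```

Call:
{"api": "jog_arm", "payload": {"targets": "0 13 0 0 0 7 -1; 0 13 0 0 0 7 -1; 0 13 0 0 0 6 -1; 0 7 0 0 0 3 -1; 0 0 0 0 0 0.5 -1"}}

```text
time: 7.67
eef_pos: [0.5127, 0.0391, 0.1406]
tcp_rot: [0.846, 0.533, 0.001, -0.001]
contact_force: [1.5, 0.2, -1.3]
opening: 0.278
```

Run:
```python
from st import *
from h import *
s=show()
for n in ("top","side"):
    p=read_camera(n);cv2.imwrite(f"pics/{n}4.png",cv2.resize(p["pixels"][140:260,220:380],None,fx=5,fy=5,interpolation=cv2.INTER_CUBIC))
    for t in("go_tip","nogo_tip","go_shoulder"):
        r=mark_of(t,p)
        if r:print(n,t,r[0]["p"],r[0]["uv"],unproj(p,r[0]["uv"],.1605))
```

```text
t 7.67 pos [512.74  39.06 140.65] yawx 64.41 zaxis [ 3.0e-04  1.8e-03 -1.0e+00] F [ 1.53  0.15 -1.31] T [-0.04 -0.02 -0.04] op 0.278
top go_tip 0.24 [386.8, 214.0] [[ 0.50121052 -0.17329667  0.1605    ]]
side go_tip 0.57 [300.2, 211.4] [[0.5482938  0.09963279 0.1605    ]]
side nogo_tip 0.65 [338.9, 198.8] [[ 0.47791212 -0.00652199  0.1605    ]]
side go_shoulder 0.62 [310.6, 206.2] [[0.53413822 0.06456145 0.1605    ]]
```

View pics/side4.png

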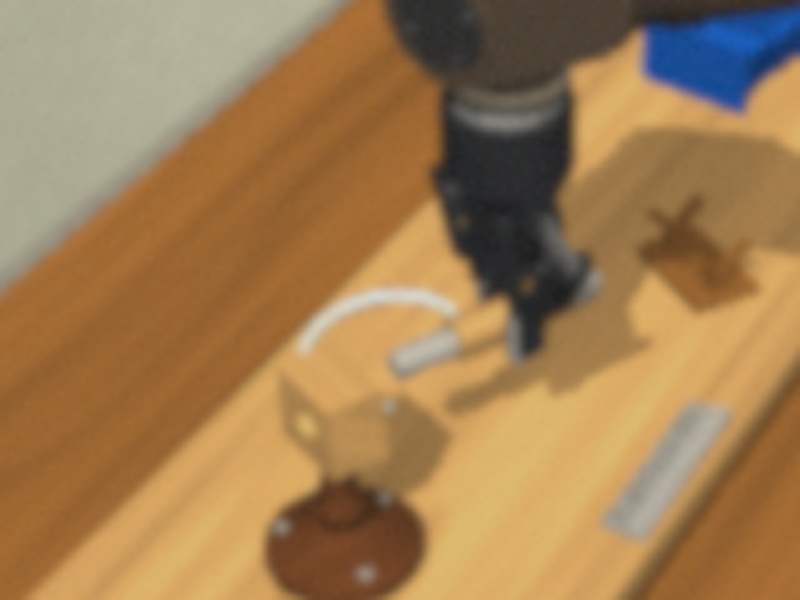

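View pics/top4.png

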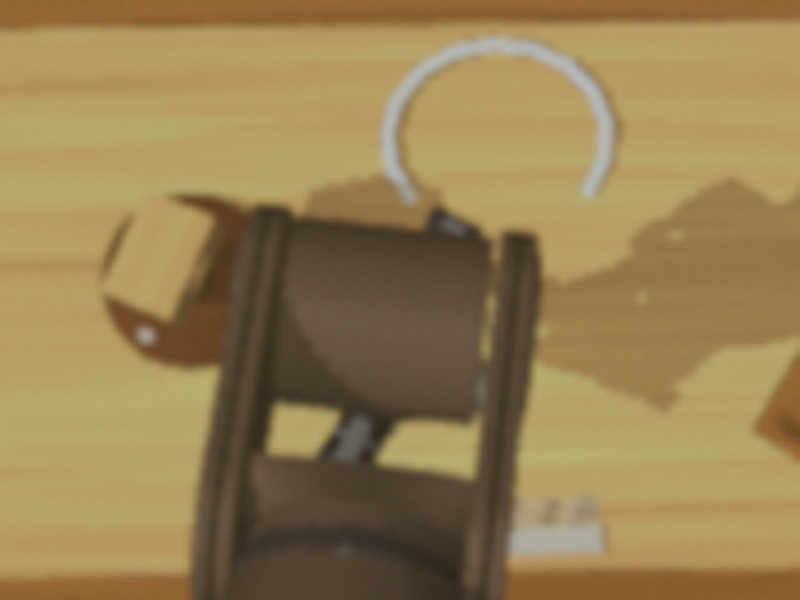

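Call:
{"api": "jog_arm", "payload": {"targets": "2 10 0 0 0 1 -1; 2 8 0 0 0 0.6 -1; 0 0 0 0 0 0 -1"}}

```text
time: 8.32
eef_pos: [0.5177, 0.0558, 0.1411]
tcp_rot: [0.84, 0.543, 0.001, -0.0]
contact_force: [-0.1, 0.7, -1.0]
opening: 0.276
```

```bash
cat >> st.py <<'E'
def rel(yaw=66,c=(561,157.5)):
    s=show();y=np.radians(yaw);a=np.array([np.cos(y),np.sin(y)]);b=np.array([np.sin(y),-np.cos(y)])
    d=s["eef_pos"][:2]*1000-c;F=s["contact_force"]
    print("along %.2f lateral(stand x) %.2f z %.2f | F along %.2f lat %.2f z %.2f"%(d@a,d@b,s["eef_pos"][2]*1000,F[:2]@a,F[:2]@b,F[2]))
E
echo 'from st import *
rel()' > r.py; python3 r.py
```

```text
t 8.32 pos [517.75  55.77 141.11] yawx 65.72 zaxis [ 0.0013  0.0016 -1.    ] F [-0.15  0.72 -1.02] T [0.04 0.08 0.02] op 0.276
along -110.53 lateral(stand x) 1.87 z 141.11 | F along 0.59 lat -0.43 z -1.02
```

Call:
{"api": "jog_arm", "payload": {"targets": "0 3 -0.5 0 0 0.2 -1; 0 2.2 0 0 0 0 -1; 0.4 2 0 0 0 0 -1; 0.8 1.8 0 0 0 0 -1; 0.8 1.8 0 0 0 0 -1"}}

```text
time: 8.73
eef_pos: [0.5195, 0.0677, 0.1403]
tcp_rot: [0.838, 0.545, -0.0, 0.0]
contact_force: [-2.6, -7.2, -0.7]
opening: 0.279
```

```bash
python3 r.py
```

```text
t 8.73 pos [519.47  67.7  140.28] yawx 66.09 zaxis [-4.e-04 -1.e-03 -1.e+00] F [-2.61 -7.19 -0.68] T [-0.97  0.32 -0.05] op 0.279
along -98.93 lateral(stand x) -1.41 z 140.28 | F along -7.63 lat 0.54 z -0.68
```

Call:
{"api": "jog_arm", "payload": {"targets": "1.6 -0.2 0 0 0 0 -1; 1.6 -0.2 0 0 0 0 -1; 1.6 -0.2 0 0 0 0 -1"}}

```text
time: 8.98
eef_pos: [0.5229, 0.0666, 0.1395]
tcp_rot: [0.838, 0.546, -0.003, -0.0]
contact_force: [-3.7, -1.3, -1.6]
opening: 0.28
```

```bash
python3 r.py
```

```text
t 8.98 pos [522.92  66.63 139.52] yawx 66.18 zaxis [-0.0053 -0.003  -1.    ] F [-3.73 -1.29 -1.56] T [-0.21  0.54  0.19] op 0.28
along -98.51 lateral(stand x) 2.17 z 139.52 | F along -2.70 lat -2.88 z -1.56
```

Call:
{"api": "jog_arm", "payload": {"targets": "1.7 0.1 0.3 0.2 -0.3 0 -1; 1.7 0.1 0.3 0 0 0 -1; 1.7 0.1 0.3 0 0 0 -1"}}

```text
time: 9.23
eef_pos: [0.5239, 0.0668, 0.138]
tcp_rot: [0.837, 0.547, -0.006, -0.004]
contact_force: [-5.8, -1.1, 0.5]
opening: 0.279
```

```bash
python3 r.py
```

```text
t 9.23 pos [523.85  66.82 137.97] yawx 66.38 zaxis [-0.0133  0.     -0.9999] F [-5.83 -1.14  0.52] T [-0.21  0.88  0.38] op 0.279
along -97.95 lateral(stand x) 2.94 z 137.97 | F along -3.41 lat -4.87 z 0.52
```

Call:
{"api": "jog_arm", "payload": {"targets": "0 0.8 0.5 0 -0.7 0 -1; 0.3 1 0.3 0 0 0 -1; 0.3 1 0 0 0 0 -1"}}

```text
time: 9.48
eef_pos: [0.5238, 0.0702, 0.1379]
tcp_rot: [0.837, 0.547, -0.001, -0.002]
contact_force: [-2.1, 0.5, -0.6]
opening: 0.28
```

```bash
python3 r.py
```

```text
t 9.48 pos [523.79  70.2  137.87] yawx 66.35 zaxis [-0.003   0.0017 -1.    ] F [-2.11  0.51 -0.6 ] T [0.08 0.19 0.08] op 0.28
along -94.89 lateral(stand x) 1.51 z 137.87 | F along -0.39 lat -2.13 z -0.60
```

Call:
{"api": "jog_arm", "payload": {"targets": "0.6 2.5 0.2 0.1 -0.2 -0.3 -1; 1.2 2.7 0.2 0 0 0 -1; 1.2 2.7 0.2 0 0 0 -1; 1.2 2.7 0.2 0 0 0 -1"}}

```text
time: 9.82
eef_pos: [0.5282, 0.0821, 0.1382]
tcp_rot: [0.839, 0.544, 0.002, -0.002]
contact_force: [-2.5, -0.6, -2.2]
opening: 0.28
```

```bash
python3 r.py
```

```text
t 9.82 pos [528.21  82.12 138.24] yawx 65.98 zaxis [ 7.0e-04  4.6e-03 -1.0e+00] F [-2.45 -0.65 -2.25] T [-0.04  0.33  0.03] op 0.28
along -82.20 lateral(stand x) 0.70 z 138.24 | F along -1.59 lat -1.98 z -2.25
```

Call:
{"api": "jog_arm", "payload": {"targets": "1.1 2.7 0 -0.2 0 0 -1; 1.1 2.7 0 0 0 0 -1; 1.1 2.7 0 0 0 0 -1; 1.1 2.7 0 0 0 0 -1"}}

```text
time: 10.15
eef_pos: [0.5336, 0.0944, 0.1382]
tcp_rot: [0.839, 0.544, 0.001, 0.0]
contact_force: [-1.3, 0.3, -3.6]
opening: 0.277
```

```bash
python3 r.py
```

```text
t 10.15 pos [533.55  94.36 138.25] yawx 65.97 zaxis [ 1.5e-03  8.0e-04 -1.0e+00] F [-1.27  0.28 -3.55] T [-0.09  0.32  0.13] op 0.277
along -68.84 lateral(stand x) 0.60 z 138.25 | F along -0.26 lat -1.28 z -3.55
```

Call:
{"api": "jog_arm", "payload": {"targets": "1.1 2.6 -0.4 0 0 0 -1; 1.1 2.6 -0.1 0 0 0 -1; 0.8 1.8 0 0 0 0 -1; 0.6 1.3 0 0 0 0 -1; 0.4 0.9 0 0 0 0 -1"}}

```text
time: 10.57
eef_pos: [0.5375, 0.1028, 0.1379]
tcp_rot: [0.838, 0.545, -0.002, 0.002]
contact_force: [-3.9, -5.3, 0.3]
opening: 0.281
```

```bash
python3 r.py
```

```text
t 10.57 pos [537.51 102.81 137.93] yawx 66.09 zaxis [-0.0014 -0.005  -1.    ] F [-3.94 -5.27  0.28] T [-1.    0.69  0.04] op 0.281
along -59.51 lateral(stand x) 0.78 z 137.93 | F along -6.41 lat -1.46 z 0.28
```

Call:
{"api": "jog_arm", "payload": {"targets": "0.5 1.1 0 0.3 -0.1 -0.1 -1; 0.5 1.2 0 0 0 0 -1; 0.5 1.2 0 0 0 0 -1"}}

```text
time: 10.82
eef_pos: [0.5375, 0.1027, 0.138]
tcp_rot: [0.838, 0.545, -0.005, 0.002]
contact_force: [-4.7, -4.8, -0.2]
opening: 0.279
```

```bash
cat > look.py <<'E'
import sys
from st import *
from h import *
k=sys.argv[1];rel()
L=[]
for n,(x,y) in (("side",(255,165)),("top",(225,150))):
    p=read_camera(n);L.append(cv2.resize(p["pixels"][y:y+75,x:x+75],None,fx=5.3,fy=5.3,interpolation=cv2.INTER_CUBIC))
cv2.imwrite(f"pics/{k}.png",np.hstack(L))
E
python3 look.py go5
```

```text
t 10.82 pos [537.45 102.72 138.04] yawx 66.07 zaxis [-0.0061 -0.0086 -0.9999] F [-4.7  -4.84 -0.2 ] T [-0.85  0.65  0.05] op 0.279
along -59.62 lateral(stand x) 0.77 z 138.04 | F along -6.34 lat -2.33 z -0.20
```

View pics/go5.png

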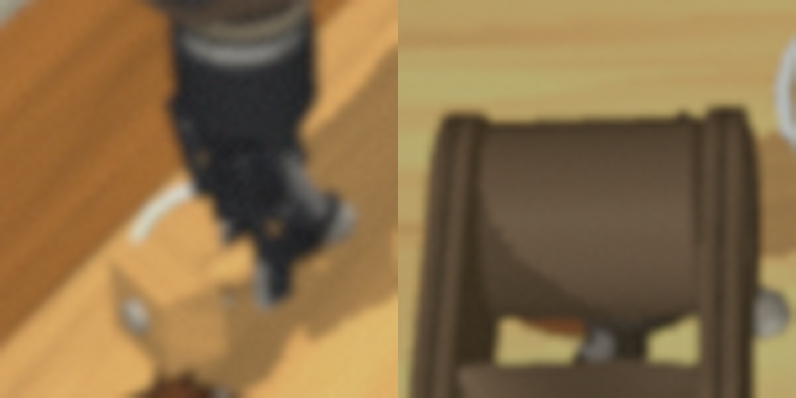

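Call:
{"api": "jog_arm", "payload": {"targets": "0.7 1.6 0 0.5 -0.3 0 -1; 0.8 1.8 0 0.2 -0.1 0 -1; 0.8 1.8 0 0.2 -0.1 0 -1"}}

```text
time: 11.17
eef_pos: [0.5376, 0.1029, 0.1379]
tcp_rot: [0.838, 0.546, -0.003, 0.0]
contact_force: [-4.8, -6.1, 0.0]
opening: 0.276
```

```bash
python3 r.py
```

```text
t 11.17 pos [537.59 102.89 137.93] yawx 66.17 zaxis [-0.0054 -0.0042 -1.    ] F [-4.83 -6.12  0.03] T [-0.97  0.74  0.06] op 0.276
along -59.41 lateral(stand x) 0.83 z 137.93 | F along -7.55 lat -1.93 z 0.03
```

Call:
{"api": "jog_arm", "payload": {"targets": "0.2 2.1 0 0.2 -0.3 -0.2 -1; 0.5 2.2 0 0.1 -0.2 0 -1; 0.8 2 0 0.1 -0.1 0 -1"}}

```text
time: 11.42
eef_pos: [0.5375, 0.1029, 0.138]
tcp_rot: [0.839, 0.545, -0.004, 0.004]
contact_force: [-5.3, -7.8, 0.9]
opening: 0.279
```

```bash
python3 r.py
```

```text
t 11.42 pos [537.53 102.85 138.05] yawx 66.03 zaxis [-0.0015 -0.0113 -0.9999] F [-5.34 -7.83  0.85] T [-0.98  0.79  0.08] op 0.279
along -59.47 lateral(stand x) 0.78 z 138.05 | F along -9.33 lat -1.69 z 0.85
```

Call:
{"api": "jog_arm", "payload": {"targets": "-0.8 -1.8 0 0.6 0 0 -1; -1.6 -3.7 0 0 0 0 -1; -2 -4.6 0 0 0 0 -1; -2 -4.6 0 0 0 0 -1"}}

```text
time: 11.75
eef_pos: [0.5312, 0.0889, 0.1382]
tcp_rot: [0.839, 0.545, 0.001, -0.002]
contact_force: [-1.2, 1.3, -2.1]
opening: 0.283
```

```bash
python3 r.py
```

```text
t 11.75 pos [531.19  88.91 138.17] yawx 66.01 zaxis [-2.0e-04  3.5e-03 -1.0e+00] F [-1.16  1.31 -2.06] T [0.19 0.18 0.1 ] op 0.283
along -74.78 lateral(stand x) 0.67 z 138.17 | F along 0.72 lat -1.59 z -2.06
```

Call:
{"api": "jog_arm", "payload": {"targets": "-2 -4.6 0 -0.2 0 0 -1; -2 -4.6 0 0 0 0 -1; -2 -4.6 0 0 0 0 -1; -2 -4.6 0 0 0 0 -1; -2 -4.6 0 0 0 0 -1; -2 -4.6 0 0 0 0 -1; -2 -4.6 0 0 0 0 -1"}}

```text
time: 12.33
eef_pos: [0.5179, 0.0527, 0.1399]
tcp_rot: [0.839, 0.544, 0.002, 0.003]
contact_force: [-0.4, 0.0, -2.2]
opening: 0.28
```

```bash
python3 r.py
```

```text
t 12.33 pos [517.85  52.7  139.93] yawx 65.96 zaxis [ 0.0068 -0.0018 -1.    ] F [-0.41  0.02 -2.23] T [ 0.01 -0.03 -0.  ] op 0.28
along -113.29 lateral(stand x) 3.21 z 139.93 | F along -0.15 lat -0.38 z -2.23
```

Call:
{"api": "jog_arm", "payload": {"targets": "0 0 30 0.1 0.3 0 -1; 0 0 30 0 0 0 -1; 6 13 10 0 0 0 -1; 12 27 0 0 0 0 -1; 12 27 0 0 0 0 -1; 12 27 0 0 0 0 -1; 12 27 0 0 0 0 -1; 12 27 0 0 0 0 -1; 12 27 0 0 0 0 -1; 6 13 0 0 0 0 -1"}}

```text
time: 13.17
eef_pos: [0.6075, 0.2385, 0.2191]
tcp_rot: [0.843, 0.538, 0.006, 0.006]
contact_force: [-0.4, -0.6, -1.2]
opening: 0.282
```

```bash
python3 r.py
```

```text
t 13.17 pos [607.51 238.54 219.12] yawx 65.09 zaxis [ 0.0169 -0.003  -0.9999] F [-0.42 -0.64 -1.21] T [-0.03  0.08  0.04] op 0.282
along 92.96 lateral(stand x) 9.53 z 219.12 | F along -0.75 lat -0.12 z -1.21
```

Call:
{"api": "jog_arm", "payload": {"targets": "-3 5 -15 0.2 1 0.9 -1; -2 3 -25 0 0 0 -1; 0 0 -20 0 0 0 -1; 0 0 -13 0 0 0 -1; 0 0 -6 0 0 0 -1"}}

```text
time: 13.58
eef_pos: [0.6044, 0.2476, 0.1379]
tcp_rot: [0.837, 0.547, 0.003, 0.0]
contact_force: [-0.5, -0.3, -1.6]
opening: 0.282
```

```bash
python3 r.py
```

```text
t 13.58 pos [604.38 247.59 137.94] yawx 66.33 zaxis [ 0.0046  0.0022 -1.    ] F [-0.47 -0.34 -1.59] T [ 0.03  0.03 -0.02] op 0.282
along 99.94 lateral(stand x) 2.98 z 137.94 | F along -0.50 lat -0.29 z -1.59
```

Call:
{"api": "jog_arm", "payload": {"targets": "-2 1 0.2 -0.1 0.3 -0.3 -1; 0 0 0 0 0 0 -1; -1.2 -2.7 0 0 0 0 -1; -1.2 -2.7 0 0 0 0 -1; -1.2 -2.7 0 0 0 0 -1"}}

```text
time: 14.0
eef_pos: [0.5978, 0.2376, 0.1372]
tcp_rot: [0.839, 0.544, -0.002, -0.001]
contact_force: [0.0, -0.5, -1.2]
opening: 0.279
```

```bash
python3 r.py
```

```text
t 14.0 pos [597.81 237.61 137.17] yawx 65.91 zaxis [-3.8e-03 -7.0e-04 -1.0e+00] F [ 0.02 -0.53 -1.2 ] T [ 0.01 -0.05  0.04] op 0.279
along 88.16 lateral(stand x) 1.04 z 137.17 | F along -0.48 lat 0.24 z -1.20
```

Call:
{"api": "jog_arm", "payload": {"targets": "-1 -1.8 0.9 0 -0.2 0.1 -1; -0.8 -1.8 0 0 0 0 -1; -0.6 -1.4 0 0 0 0 -1"}}

```text
time: 14.25
eef_pos: [0.5965, 0.2316, 0.1411]
tcp_rot: [0.839, 0.545, 0.002, 0.001]
contact_force: [-0.1, -0.5, -0.4]
opening: 0.281
```

```bash
python3 r.py
```

```text
t 14.25 pos [596.46 231.64 141.11] yawx 65.99 zaxis [ 4.7e-03  2.0e-04 -1.0e+00] F [-0.09 -0.46 -0.4 ] T [-0.04  0.03 -0.02] op 0.281
along 82.16 lateral(stand x) 2.24 z 141.11 | F along -0.46 lat 0.10 z -0.40
```

Call:
{"api": "jog_arm", "payload": {"targets": "-1.2 0.8 -2.6 0 0.2 0 -1; 0 0 0 0 0 0 -1; 0 0 0 0 0 0 -1"}}

```text
time: 14.5
eef_pos: [0.5956, 0.2322, 0.1396]
tcp_rot: [0.839, 0.544, 0.001, 0.001]
contact_force: [-0.0, -0.3, -0.9]
opening: 0.277
```

```bash
python3 r.py
```

```text
t 14.5 pos [595.6 232.2 139.6] yawx 65.96 zaxis [ 3.1e-03  7.0e-04 -1.0e+00] F [-0.03 -0.27 -0.93] T [-0.06  0.03  0.02] op 0.277
along 82.32 lateral(stand x) 1.23 z 139.60 | F along -0.26 lat 0.08 z -0.93
```

Call:
{"api": "jog_arm", "payload": {"targets": "-1 -1.2 -1.4 0 0.2 0 -1; -0.6 -1.4 -0.4 0 0 0 -1; -0.4 -0.9 -0.2 0 0 0 -1"}}

```text
time: 14.75
eef_pos: [0.5934, 0.2289, 0.1372]
tcp_rot: [0.839, 0.545, -0.0, -0.001]
contact_force: [0.1, 0.3, -0.8]
opening: 0.28
```

```bash
python3 r.py
```

```text
t 14.75 pos [593.38 228.89 137.16] yawx 66.0 zaxis [-1.1e-03  7.0e-04 -1.0e+00] F [ 0.14  0.32 -0.82] T [-0.03 -0.01 -0.  ] op 0.28
along 78.39 lateral(stand x) 0.55 z 137.16 | F along 0.35 lat -0.01 z -0.82
```

Call:
{"api": "jog_arm", "payload": {"targets": "-0.3 -0.9 0.5 0 0 0 -1; -0.4 -0.9 0.1 0 0 0 -1; -0.4 -0.9 0 0 0 0 -1; -0.4 -0.9 0 0 0 0 -1"}}

```text
time: 15.08
eef_pos: [0.5919, 0.2262, 0.1376]
tcp_rot: [0.839, 0.544, 0.001, -0.002]
contact_force: [0.5, 3.5, -1.5]
opening: 0.276
```

```bash
python3 r.py
```

```text
t 15.08 pos [591.85 226.16 137.56] yawx 65.96 zaxis [-5.0e-04  3.7e-03 -1.0e+00] F [ 0.52  3.47 -1.47] T [ 0.54 -0.17 -0.09] op 0.276
along 75.27 lateral(stand x) 0.26 z 137.56 | F along 3.38 lat -0.94 z -1.47
```

Call:
{"api": "jog_arm", "payload": {"targets": "-0.4 -1 0.2 -0.2 0 0 -1; -0.4 -1 0.1 -0.1 0.1 0 -1; -0.4 -1 0.1 -0.1 0.1 0 -1; -0.4 -1 0.1 -0.1 0.1 0 -1"}}

```text
time: 15.42
eef_pos: [0.5911, 0.2257, 0.1383]
tcp_rot: [0.839, 0.544, 0.0, -0.002]
contact_force: [2.6, 5.1, -3.7]
opening: 0.277
```

```bash
python3 r.py
```

```text
t 15.42 pos [591.1  225.71 138.25] yawx 65.9 zaxis [-0.001   0.0031 -1.    ] F [ 2.6   5.13 -3.67] T [ 0.94 -0.34  0.06] op 0.277
along 74.56 lateral(stand x) -0.24 z 138.25 | F along 5.75 lat 0.29 z -3.67
```

Call:
{"api": "jog_arm", "payload": {"targets": "-0.3 -1.2 -0.3 -0.1 0.1 0.1 -1; -0.4 -1.1 0 -0.1 0 0 -1; -0.4 -1.1 0 -0.1 0 0 -1; -0.4 -1.1 0 -0.1 0 0 -1; -0.4 -1.1 0 -0.1 0 0 -1"}}

```text
time: 15.83
eef_pos: [0.5912, 0.2258, 0.1384]
tcp_rot: [0.839, 0.544, 0.004, -0.001]
contact_force: [2.0, 6.3, -2.8]
opening: 0.28
```

```bash
python3 look.py nogo
```

```text
t 15.83 pos [591.17 225.79 138.44] yawx 65.93 zaxis [ 0.0055  0.0065 -1.    ] F [ 2.    6.3  -2.84] T [ 1.1  -0.45  0.01] op 0.28
along 74.66 lateral(stand x) -0.21 z 138.44 | F along 6.57 lat -0.73 z -2.84
```

View pics/nogo.png

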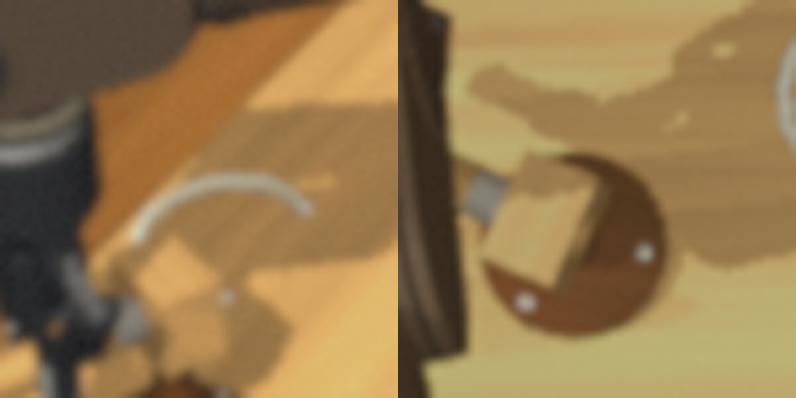

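Call:
{"api": "jog_arm", "payload": {"targets": "-0.4 -1.2 -0.2 -0.4 0.3 0 -1; -0.4 -1.2 0 -0.2 0.1 0 -1; -0.4 -1.2 0 -0.2 0.1 0 -1; -0.4 -1.2 0 -0.2 0.1 0 -1; -0.4 -1.2 0 -0.2 0.1 0 -1; -0.4 -1.2 0 -0.2 0.1 0 -1; -0.4 -1.2 0 -0.2 0.1 0 -1; -0.4 -1.2 0 -0.2 0.1 0 -1"}}

```text
time: 16.6
eef_pos: [0.5912, 0.2255, 0.1379]
tcp_rot: [0.839, 0.543, -0.001, 0.003]
contact_force: [1.6, 6.3, -3.8]
opening: 0.283
```

```bash
python3 r.py
```

```text
t 16.6 pos [591.17 225.5  137.91] yawx 65.83 zaxis [ 0.0014 -0.0056 -1.    ] F [ 1.62  6.32 -3.78] T [ 0.94 -0.4   0.01] op 0.283
along 74.39 lateral(stand x) -0.09 z 137.91 | F along 6.44 lat -1.09 z -3.78
```

Call:
{"api": "jog_arm", "payload": {"targets": "1.2 2.7 0 0.3 0.1 0.1 -1; 2 4.6 0 0 0 0 -1; 2 4.6 0 0 0 0 -1; 2 4.6 0 0 0 0 -1; 2 4.6 0 0 0 0 -1; 0 0 25 0 0 0 -1; 0 0 30 0 0 0 -1; 0 0 25 0 0 0 -1; 0 0 5 0 0 0 -1"}}

```text
time: 17.35
eef_pos: [0.5979, 0.2455, 0.2204]
tcp_rot: [0.838, 0.545, -0.009, 0.001]
contact_force: [1.4, 0.0, -0.1]
opening: 0.282
```

```bash
python3 r.py
```

```text
t 17.35 pos [597.94 245.48 220.41] yawx 66.07 zaxis [-0.0145 -0.0118 -0.9998] F [ 1.42  0.04 -0.14] T [-0.01 -0.1  -0.02] op 0.282
along 95.40 lateral(stand x) -2.03 z 220.41 | F along 0.61 lat 1.28 z -0.14
```

Tilt fix (0.7, −0.8) and travel.

Call:
{"api": "jog_arm", "payload": {"targets": "-7 -28 0 0.7 -0.8 -6 -1; -7 -30 0 0 0 -7 -1; -7 -30 0 0 0 -7 -1; -7 -30 0 0 0 -7 -1; -7 -30 0 0 0 -7 -1; -7 -30 0 0 0 -7 -1; -7 -30 0 0 0 -7 -1; -7 -30 0 0 0 -7 -1; -7 -30 0 0 0 -7 -1; -7 -30 0 0 0 -7 -1"}}

```text
time: 18.18
eef_pos: [0.524, -0.0571, 0.2164]
tcp_rot: [0.999, -0.039, 0.0, 0.002]
contact_force: [-0.2, 0.2, -1.3]
opening: 0.274
```

```bash
python3 r.py
```

```text
t 18.18 pos [523.96 -57.08 216.4 ] yawx -4.42 zaxis [-1.0e-04 -3.6e-03 -1.0e+00] F [-0.18  0.22 -1.33] T [-0.05  0.02  0.  ] op 0.274
along -211.10 lateral(stand x) 53.44 z 216.40 | F along 0.12 lat -0.25 z -1.33
```

Call:
{"api": "jog_arm", "payload": {"targets": "-6 -28 0 0 0 -7 -1; -6 -28 -10 0 0 -7 -1; -6 -25 -20 0 0 -6 -1; -5 -20 -20 0 0 -4 -1; -3 -10 -15 0 0 -1 -1; 0 0 -5 0 0 0 -1; 0 0 0 0 0 0 -1"}}

```text
time: 18.77
eef_pos: [0.4935, -0.1788, 0.1405]
tcp_rot: [0.964, -0.267, -0.001, 0.004]
contact_force: [-0.2, 1.3, -1.0]
opening: 0.279
```

```bash
python3 r.py
```

```text
t 18.77 pos [ 493.47 -178.76  140.52] yawx -31.0 zaxis [-0.0045 -0.0062 -1.    ] F [-0.22  1.27 -0.99] T [-0.    0.05  0.03] op 0.279
along -334.66 lateral(stand x) 75.08 z 140.52 | F along 1.08 lat -0.72 z -0.99
```

Call:
{"api": "jog_arm", "payload": {"targets": "2 -6 -15 0.4 -0.3 -0.8 -1; 0.5 -2 -14 0 0 0 -1; 0 0 -8 0 0 0 -1; 0 0 -3 0 0 0 -1"}}

```text
time: 19.1
eef_pos: [0.4984, -0.1849, 0.1015]
tcp_rot: [0.962, -0.272, 0.002, -0.001]
contact_force: [-0.3, -0.0, -1.3]
opening: 0.279
```

Run:
```python
from st import *
from h import *
s=show()
L=[]
for n in ("top","side"):
    p=read_camera(n);x,y=((350,170) if n=="top" else (320,150));L.append(cv2.resize(p["pixels"][y:y+75,x:x+75],None,fx=5.3,fy=5.3,interpolation=cv2.INTER_CUBIC))
cv2.imwrite("pics/place.png",np.hstack(L))
```

```text
t 19.1 pos [ 498.45 -184.88  101.47] yawx -31.53 zaxis [ 4.2e-03 -1.0e-04 -1.0e+00] F [-0.28 -0.02 -1.31] T [0.02 0.05 0.05] op 0.279
```

View pics/place.png

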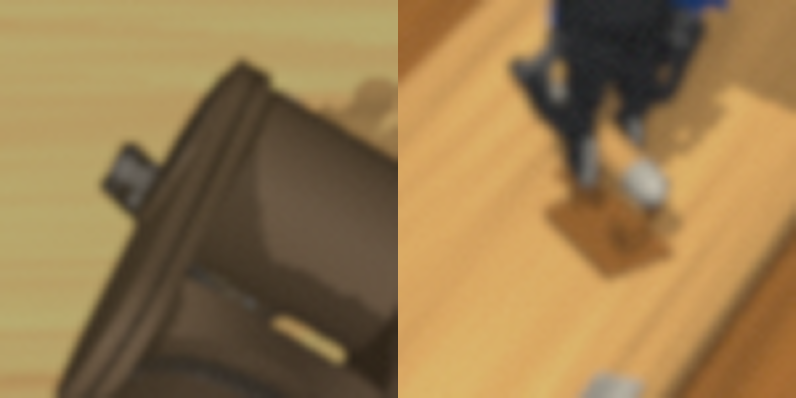

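Call:
{"api": "jog_arm", "payload": {"targets": "-2 -2.2 -8 0 0.2 -0.3 -1; 0 0 -8 0 0 0 -1; 0 0 -5 0 0 0 -1; 0 0 -2 0 0 0 -1"}}

```text
time: 19.53
eef_pos: [0.4988, -0.1872, 0.0807]
tcp_rot: [0.962, -0.273, 0.004, 0.001]
contact_force: [-0.5, -0.2, -0.4]
opening: 0.276
```

```bash
python3 st.py
```

```text
t 19.53 pos [ 498.85 -187.19   80.71] yawx -31.71 zaxis [ 0.0064 -0.0039 -1.    ] F [-0.51 -0.16 -0.37] T [ 0.04  0.03 -0.04] op 0.276
```

Call:
{"api": "jog_arm", "payload": {"targets": "-2.5 0 -3 0.2 0.4 -0.2 -1; -0.3 0 -2 0 0 0 -1; 0 0 -1 0 0 0 -1"}}

```text
time: 19.78
eef_pos: [0.4957, -0.1871, 0.0738]
tcp_rot: [0.961, -0.275, -0.001, 0.0]
contact_force: [-0.6, 0.4, -1.6]
opening: 0.28
```

```bash
python3 st.py
```

```text
t 19.78 pos [ 495.69 -187.05   73.79] yawx -31.93 zaxis [-1.7e-03  3.0e-04 -1.0e+00] F [-0.6   0.4  -1.61] T [-0.   -0.05 -0.06] op 0.28
```

Feel down to the notches.

Call:
{"api": "jog_arm", "payload": {"targets": "0 0 -0.8 0 0 0 -1; 0 0 -0.8 0 0 0 -1"}}

```text
time: 19.95
eef_pos: [0.4956, -0.1872, 0.072]
tcp_rot: [0.961, -0.275, -0.001, 0.0]
contact_force: [-0.2, -0.7, -1.6]
opening: 0.278
```

```bash
python3 st.py
```

```text
t 19.95 pos [ 495.63 -187.16   72.01] yawx -31.94 zaxis [-1.7e-03  3.0e-04 -1.0e+00] F [-0.2  -0.66 -1.6 ] T [ 0.03 -0.03 -0.03] op 0.278
```

Call:
{"api": "jog_arm", "payload": {"targets": "0 0 -0.5 0 0 0 -1; 0 0 -0.5 0 0 0 -1; 0 0 -0.5 0 0 0 -1"}}

```text
time: 20.2
eef_pos: [0.4959, -0.1874, 0.0709]
tcp_rot: [0.961, -0.275, -0.001, 0.0]
contact_force: [-1.5, 0.4, 1.7]
opening: 0.277
```

```bash
python3 st.py
```

```text
t 20.2 pos [ 495.89 -187.42   70.86] yawx -31.95 zaxis [-1.2e-03 -1.0e-04 -1.0e+00] F [-1.52  0.41  1.66] T [ 0.15  0.2  -0.  ] op 0.277
```

Call:
{"api": "jog_arm", "payload": {"targets": "0 0 -0.2 0 0 0 -0.3; 0 0 0 0 0 0 -0.1; 0 0 0 0 0 0 0.2; 0 0 0 0 0 0 0.6; 0 0 0 0 0 0 0.8; 0 0 0 0 0 0 0.8"}}

```text
time: 20.7
eef_pos: [0.4973, -0.1882, 0.0723]
tcp_rot: [0.961, -0.275, 0.001, 0.001]
contact_force: [-0.3, 0.6, 0.0]
opening: 0.898
```

```bash
python3 st.py
```

```text
t 20.7 pos [ 497.27 -188.2    72.27] yawx -31.94 zaxis [ 0.0021 -0.0021 -1.    ] F [-0.32  0.56  0.04] T [ 0.02 -0.   -0.05] op 0.898
```

Open; raise, then back away so that the top camera sees the rest.

Call:
{"api": "jog_arm", "payload": {"targets": "0 0 8 0 0 0 0.9; 0 0 20 0 0 0 0.9; 0 0 30 0 0 0 0.9; 0 0 35 0 0 0 0.9; -10 0 30 0 0 0 0.9; -20 30 10 0 0 0 0.9; -20 35 0 0 0 0 0.9; -15 35 0 0 0 0 0.9; -10 35 0 0 0 0 0.9; 0 20 0 0 0 0 0.9"}}

```text
time: 21.53
eef_pos: [0.4186, -0.0319, 0.2179]
tcp_rot: [0.96, -0.28, 0.005, 0.001]
contact_force: [0.0, -0.7, 0.1]
opening: 0.945
```

Run:
```python
from st import *
from h import *
s=show()
L=[]
for n in ("top","side"):
    p=read_camera(n);x,y=((350,170) if n=="top" else (320,150));L.append(cv2.resize(p["pixels"][y:y+75,x:x+75],None,fx=5.3,fy=5.3,interpolation=cv2.INTER_CUBIC));cv2.imwrite(f"pics/{n}_end.png",p["pixels"])
    for t in("gauge","go_tip","nogo_tip","go_shoulder","stand","jar","bin"):
        r=mark_of(t,p)
        if r:print(n,t,round(r[0]["p"],2),np.round(r[0]["uv"],1),unproj(p,r[0]["uv"],.092).round(4))
cv2.imwrite("pics/end.png",np.hstack(L))
```

```text
t 21.53 pos [418.61 -31.88 217.91] yawx -32.49 zaxis [ 0.0091 -0.0045 -0.9999] F [ 0.   -0.74  0.12] T [-0.02  0.02 -0.03] op 0.945
top gauge 0.72 [389.  216.9] [[ 0.4964 -0.1903  0.092 ]]
top go_tip 0.71 [403.1 193.9] [[ 0.5563 -0.2288  0.092 ]]
top nogo_tip 0.61 [373.9 238.2] [[ 0.4414 -0.1495  0.092 ]]
top go_shoulder 0.58 [396.7 201.8] [[ 0.5358 -0.2115  0.092 ]]
top stand 0.68 [257.6 198. ] [[0.5504 0.1531 0.092 ]]
top jar 0.8 [157.3 184.5] [[0.5893 0.4162 0.092 ]]
top bin 0.89 [475.2 173.4] [[ 0.6082 -0.4205  0.092 ]]
side gauge 0.69 [358.2 186.1] [[ 0.4937 -0.1769  0.092 ]]
side go_tip 0.63 [346.8 173.2] [[ 0.5617 -0.226   0.092 ]]
side nogo_tip 0.55 [372.8 195.8] [[ 0.4286 -0.1518  0.092 ]]
side go_shoulder 0.63 [352.7 176.9] [[ 0.5337 -0.2159  0.092 ]]
side stand 0.84 [289.4 247.7] [[0.5359 0.1834 0.092 ]]
side jar 0.64 [214.1 313.8] [[0.5723 0.4677 0.092 ]]
```

View pics/end.png

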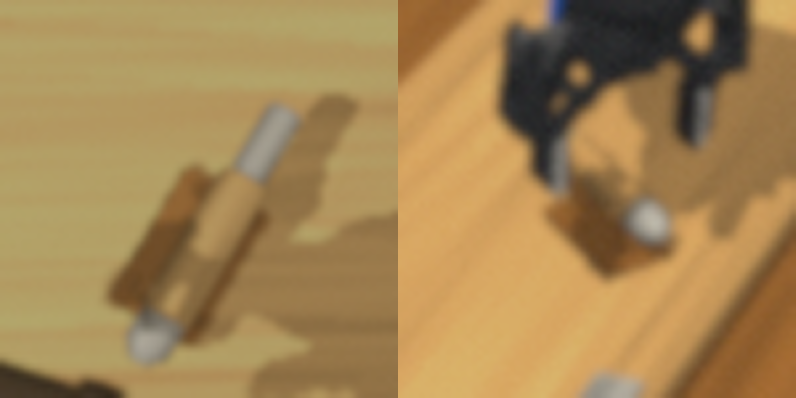

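View pics/top_end.png

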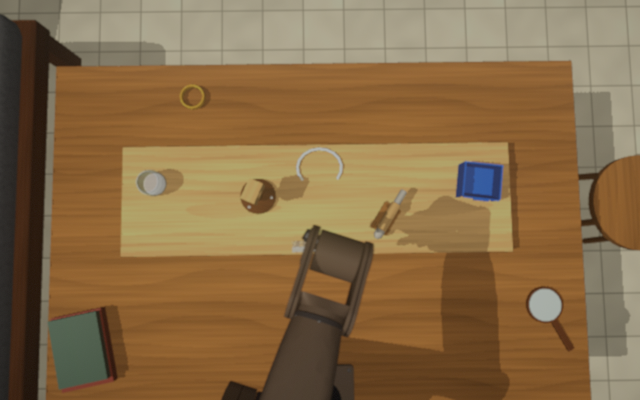

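```bash
python3 -c "
from st import *
show();print(sign_off());show()"
```

```text
t 22.33 pos [420.29 -34.44 216.94] yawx -32.53 zaxis [ 0.0076 -0.0048 -1.    ] F [-0.08 -0.54  0.66] T [-0.02 -0.07  0.03] op 0.949
the job is handed in; nothing more can be done
None
the job is handed in; nothing more can be done
```

The bore check is done and the job is handed in at about 22 s. The go end went fully home, the no-go end was refused, and the gauge is back in its rest with the robot clear of everything.

- **Go end:** I felt for the bore on the near face with light contact. The nose dropped in about 2 mm below its expected height and 1–2 mm to the side. It slid about 39.5 mm to a firm stop and did not move further when pressed with 6 to 9 N. The side camera showed steel out of the far face. The expected travel was 40 mm. I put the 0.5 mm shortfall down to measuring error, and I did not measure the gap at the shoulder directly.
- **No-go end:** I drew the go end out, carried the gauge over the head and pressed the no-go nose squarely into the other mouth. It stopped and held for about 1.5 s at roughly 6 N with no further movement. My estimate of how far it entered is 7 mm against the expected 5 to 6 mm. That estimate is only good to 1–2 mm, because the position of the head's far face came from the images.
- **Return:** I lowered the gauge until the notches took about 3 N, then opened the fingers and backed away. The last pictures show it in the notches, within about one pixel (2–3 mm) of where it started. The bin, jar and band look unmoved. The arm hid most of the comb in the last top picture, but nothing went near it.

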